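# Drag the bottle tray out of the deep lab shelf

## Task

The blue tray of amber bottles stands too far back on the deep shelf under the wire tier. Pick up the orange-handled drag hook by its handle, hook its blade over the inside of the blue tray's front lip and drag the tray straight forward, flat on the board, until its front wall stands over the yellow line; do not touch the trays with the gripper and leave the grey tray where it is. Then set the hook back down, right way up, on the bench to the left of the shelf (robot's left).

Things in the scene. Friction and masses are not known exactly. Their poses are not given: they have to be found in the camera images.
- hook_grip (a point): Loose drag hook, 140 g, left of the shelf. Orange block handle 70 (x) x 24 (y) x 50 mm high; a steel rod 10 thick runs from it along +x, its underside 35 above the hook's underside, and ends in a downturned blade 4 thick (x), 36 wide (y), lower edge level with the handle's underside. This point: middle of the handle in x, y, 30 above its underside; x from handle to blade, z up.
- hook_tip (a point): Middle of the lower edge of the hook's blade, 150 mm ahead (hook's +x) of the handle's middle and 30 below point hook_grip; same axes as hook_grip.
- blue_lip (a point): Loose blue tray of amber bottles (fixed in it, 86 high), 0.3 to 0.65 kg, 150 deep (x) x 105 wide x 55 mm high, walls 5 thick, in any of three places side by side, 130 apart. This point: middle of the top edge of its front wall (nearest the robot), mid-thickness, 55 above the shelf board; x to the tray's rear, z up. Behind this wall it is empty for 64. Slides with ordinary friction.
- grey_lip (a point): Grey tray with white bottles, red caps; same size and form as the blue one; a bystander. Same point and axes: middle of the top edge of its front wall. A loose steel tin (84 mm across, 110 mm high) stands in the third place.
- shelf_line (a point): Fixed shelf: white board 360 deep (x) x 440 wide (y) x 12 mm thick; a yellow line 40 deep crosses it along y. This point: middle of the line on the board's top, 90 behind its front edge; x to the rear (away from the robot), y left. A green wire tier, underside 201 above the bench, on posts 213 to either side, covers the board from 60 behind this point to the rear.
There are look-alikes about, which are no part of the job. Of the things like the part that bears hook_grip, leave any that is red; of the rest the larger one is meant.

How it is judged (in metres and radians):
On the way, in this order (a step that is already met when the one before it is completed fails the run):
1. the hook's blade is inside the blue tray, behind its front lip and below its top edge (x of hook_tip in the frame of blue_lip between 0 and 0.05 m and y of hook_tip in the frame of blue_lip between -0.05 and 0.05 m and z of hook_tip in the frame of blue_lip below -0.008 m), for 0.1 s.
2. with the blade still behind the lip, the tray's front wall comes over the yellow line (all of step 1 and x of blue_lip in the frame of shelf_line between -0.02 and 0.02 m), for 0.1 s.
At the end, for the whole second after the job is handed in: Middle of the blue tray's front wall within 20 mm of the yellow line's middle, tray flat on the board, within 15 deg of square; grey tray within 20 mm of its start; hook upright (10 deg) on the bench, handle left of the shelf, 200 mm or more from the line's middle; hook and tray at rest (x of blue_lip in the frame of shelf_line between -0.02 and 0.02 m and y of blue_lip in the frame of shelf_line between -0.19 and 0.19 m and angle between the x axis of blue_lip and the x axis of shelf_line, either way round below 0.26 rad and angle between blue_lip's own z axis and vertical below 0.1 rad and height (world z) of blue_lip below 0.075 m and distance of grey_lip from where it was at the start of the episode below 0.02 m and height (world z) of hook_grip below 0.037 m and height (world z) of hook_tip below 0.008 m and angle between hook_grip's own z axis and vertical below 0.17 rad and y of hook_grip in the frame of shelf_line above 0.2 m and linear speed of each of hook, blue_tray below 0.02 m/s); the robot touches nothing.
It fails at once if the gripper's fingers or the arm touch the blue tray (contact force between any of the fingers, the arm and blue_tray above 1 N).
It fails at once if the gripper's fingers or the arm touch the grey tray (contact force between any of the fingers, the arm and grey_tray above 1 N).
It fails at once if the grey tray is pushed more than 20 mm (distance of grey_lip from where it was at the start of the episode above 0.02 m).
It fails at once if the blue tray is tipped up (angle between blue_lip's own z axis and vertical above 0.35 rad).
It also fails if it takes over 54 s, if anything falls off the work surface, if the arm or the gripper's body presses on something with over 40 N, if the wrist force passes 120 N, or if a joint passes its speed limit or range.

## Robot

A 6-joint arm with a two-finger parallel gripper is mounted at the origin on the work surface. World frame = base frame: x ahead of the robot, y to its left, z up, the work surface at z = 0. Lengths are in mm, angles in rad, forces in N, time in s.
With the tool pointing down it reaches from about 375 to 975 mm from the base axis. Payload 3.8 kg.
Tool frame: the origin (TCP) lies at the very end of the fingers, on their centre line; the grasp point (between the pads) lies 19 mm behind it; z points along the fingers, y is the direction in which the jaws open and shut (so a half turn about z gives the same grasp; the last joint's range is limited). The gripper opens to 88 mm and grips with 3 to 60 N. Pads are 18 mm wide; open, the fingers measure 123 mm over their backs; the gripper's body (75 mm by 187 mm) begins 45 mm behind the grasp point.
Start: joints at [-1.21, 0.264, 1.604, -0, 1.274, -0.037], TCP at [261.483, -622.29, 238.706] pointing down, gripper open.
Joint ranges: [-2.63, 2.63], [-0.94, 2.18], [0.31, 2.57], [-1.31, 4.45], [0, 2.66], [-2.55, 2.55]. Speed limits (rad/s): [2.57, 2.57, 3.14, 3.14, 3.14, 3.14].

## Interface

Orientations are given as a rotation vector (axis times angle).
In Python, from rig import monitor, eyes, r gives the robot as it stands.
- The arm moves only by the tool play_rows, never from a script. Its argument "targets" is a list of rows, each a list of 6 numbers: the shift along the tool's x, y, z in units of 300 mm (1.0 is 300 mm), then the turn, a rotation vector about the tool's x, y, z in units of 45 degrees (1.0 is 45 degrees). In form: [[tx, ty, tz, wx, wy, wz], ...]. A call has 1 to 12 rows; each row shifts and turns the commanded pose from where the row before left it, along the tool's axes as they then stand; what a row does not reach is not made up. A row lasts 1/12 s, in which the tool goes at most 41.7 mm and 7.16 degrees, less where a joint would pass 70% of its speed; a pose out of reach is approached as far as the arm can. A call with a number of a shift or a turn outside -1 to 1 is refused whole. A call with a gripper value outside its range is refused whole. "hand" is the opening, from -1 (shut) to 1 (fully open), so that 0 is half open, set as the call begins (left out, the last holds). The fingers move at their own pace and stop on an object; the grip force is fixed at half the most. Time passes only in rows, so rows that do not move let the fingers close. It gives the time, the measured TCP pose, the force and the opening at its end, in the units of the state.
- monitor.get_obs(): the state, without advancing time (a new reading comes with each control period).
- eyes.camera(name): name is "scene" or "top"; returns a dict with "color" (480x640x3 uint8, blue, green, red), "mtx" (3x3 intrinsics, pixels), "k1" (the pictures are not rectified: a ray, as slopes to the right and down, at radius r is drawn at 1 + k1 r^2 times it, then the intrinsics apply), "view" (4x4, takes a point from world to camera coordinates). Camera axes: x right, y down, z forward; pixel columns grow to the right and rows downward; lengths in mm; the calibration is good to about 2 mm. A picture is of the moment at which its call begins. There is no depth.
- r.close_job(): hands the job in, once; it reports no verdict.
The state is a dict: "time_s": time; "q": joint angles; "qd": joint speeds; "joint_torque": joint torques, N m; "eef_pos": TCP position; "eef_rot": TCP orientation; "wrist_force": force on the tool from outside, world axes, zero at the start; "wrist_torque": the same for the moment, N m; "gripper_width": finger opening in mm.
Only numpy, scipy, OpenCV 4.12 (cv2) and the standard library are available. Lean on these libraries where they do the work, as an engineer would, in place of code of your own. Each camera call takes 0.05 s, during which the arm holds its last target.

## Working session

There is one attempt and no reset: what is moved stays moved. The work goes in short steps, Python scripts to look and compute and a tool call to move; the robot and the scene stay as the last step left them, time stands still between calls to the robot, and variables do not carry over. Pictures are saved under pics/ and viewed, and the job is handed in when it is done.

Besides the shell and the picture viewer there is one more tool, called after ">>>" by a JSON object that holds its "method" and its "body", one argument or row to a line. play_rows: Moves the arm, as the interface text tells. Its arguments: {"type":"object","properties":{"targets":{"type":"array"},"hand":{"type":"number"}},"required":["targets"]}

```bash
mkdir -p pics; ls
python3 - <<'E'
from rig import monitor, eyes, r
import cv2, numpy as np
o=monitor.get_obs(); print({k:np.round(v,3) for k,v in o.items()})
for n in ["scene","top"]:
    c=eyes.camera(n); cv2.imwrite(f"pics/{n}0.png",c["color"]); print(n,c["mtx"],c["k1"],np.round(c["view"],4))
E
```

```text
pics
{'time_s': np.float64(0.0), 'q': array([-1.21 ,  0.265,  1.605, -0.   ,  1.274, -0.037]), 'qd': array([ 0.002, -0.001, -0.   ,  0.004, -0.002, -0.   ]), 'joint_torque': array([ 1.0000e-03, -5.0211e+01, -3.5687e+01,  7.3000e-02,  2.9000e-02,
       -0.0000e+00]), 'eef_pos': array([ 261.238, -621.64 ,  237.424]), 'eef_rot': array([-3.078e+00, -6.200e-01,  1.000e-03]), 'wrist_force': array([ 0.446, -0.313, -0.792]), 'wrist_torque': array([0.043, 0.048, 0.078]), 'gripper_width': np.float64(88.51)}
scene [[446.55057265   0.         319.91149888]
 [  0.         446.55057265 243.25082422]
 [  0.           0.           1.        ]] 0.02868567421003275 [[-1.4380000e-01  9.8950000e-01 -1.1600000e-02 -7.4509800e+01]
 [ 6.1860000e-01  8.0700000e-02 -7.8150000e-01 -2.6173090e+02]
 [-7.7240000e-01 -1.1960000e-01 -6.2380000e-01  1.3473063e+03]
 [ 0.0000000e+00  0.0000000e+00  0.0000000e+00  1.0000000e+00]]
top [[558.00424587   0.         321.53550441]
 [  0.         558.00424587 246.9491938 ]
 [  0.           0.           1.        ]] -0.009457733840508362 [[ 2.1400000e-02 -9.9980000e-01 -3.9000000e-03  1.5444310e+02]
 [-9.9940000e-01 -2.1300000e-02 -2.6500000e-02  4.8024400e+02]
 [ 2.6400000e-02  4.5000000e-03 -9.9960000e-01  1.3125298e+03]
 [ 0.0000000e+00  0.0000000e+00  0.0000000e+00  1.0000000e+00]]
```

View pics/scene0.png

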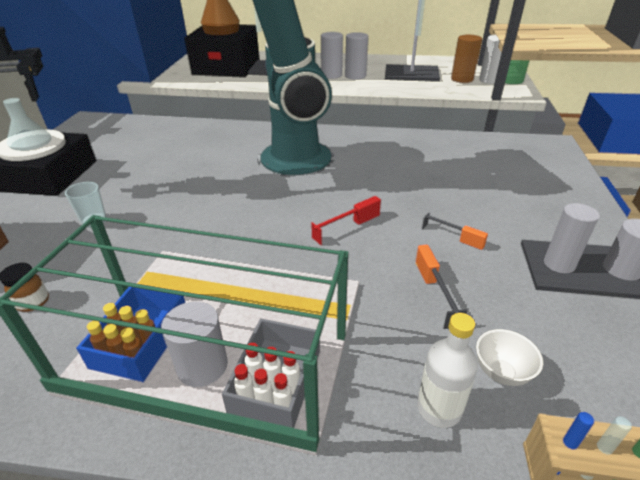

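View pics/top0.png

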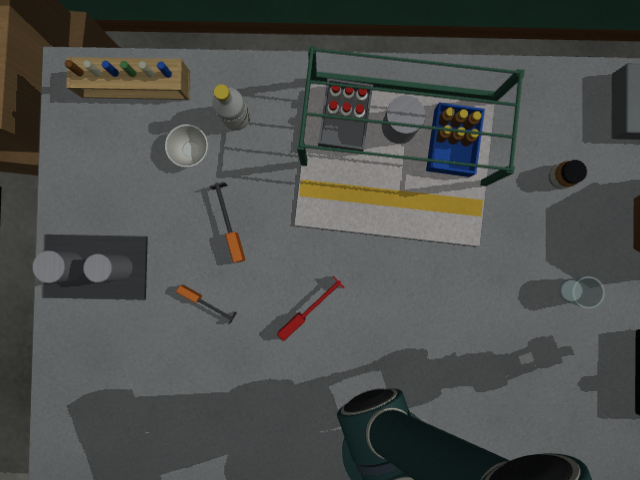

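The scene view shows the larger orange hook (about 428,262) and the blue tray on the far left of that picture, under the tier. In the top view, the large hook's handle is at (235,247) and its blade at (219,186). The blue tray is at (456,140), the yellow line runs (300,188) to (483,208), and a small orange hook and a red hook are the look-alikes.

```bash
cat > h.py <<'E'
import cv2, numpy as np
from rig import monitor, eyes, r
def ray(c,uv):
    m=c["mtx"]; p=np.array([(uv[0]-m[0,2])/m[0,0],(uv[1]-m[1,2])/m[1,1]]); s=p.copy()
    for _ in range(20): s=p/(1+c["k1"]*(s@s))
    R=c["view"][:3,:3]; t=c["view"][:3,3]
    return -R.T@t, R.T@np.array([s[0],s[1],1])
def onz(c,uv,z):
    o,d=ray(c,np.array(uv,float)); return o+d*(z-o[2])/d[2]
def proj(c,P):
    q=c["view"][:3,:3]@np.array(P,float)+c["view"][:3,3]; s=q[:2]/q[2]; s=s*(1+c["k1"]*(s@s))
    return np.array([c["mtx"][0,0]*s[0]+c["mtx"][0,2],c["mtx"][1,1]*s[1]+c["mtx"][1,2]])
def mask(img,lo,hi): return cv2.inRange(cv2.cvtColor(img,cv2.COLOR_BGR2HSV),lo,hi)
E
python3 - <<'E'
from h import *
c=eyes.camera("top"); im=c["color"]
def blobs(m,z,n,amin=60):
    cs,_=cv2.findContours(m,cv2.RETR_EXTERNAL,cv2.CHAIN_APPROX_NONE)
    for k in sorted(cs,key=cv2.contourArea)[::-1][:4]:
        if cv2.contourArea(k)<amin: continue
        b=cv2.boxPoints(cv2.minAreaRect(k)); print(n,cv2.contourArea(k),b.round(1).tolist()); print(np.array([onz(c,p,z)[:2] for p in b]).round(1).tolist())
blobs(mask(im,(5,150,90),(15,255,255)),50,"orange")
blobs(mask(im,(20,150,80),(32,255,255)),12,"yellow")
blobs(mask(im,(108,150,40),(125,255,255)),67,"blue",20)
for n,b,s in(("shelf",(280,40,250,215),3),("hook",(165,170,90,100),6)):
    x,y,w,h=b; cv2.imwrite(f"pics/{n}.png",cv2.resize(im[y:y+h,x:x+w],None,fx=s if s*w<800 else 3,fy=s if s*w<800 else 3)[:600])
c2=eyes.camera("scene"); cv2.imwrite("pics/sc.png",cv2.resize(c2["color"][190:390,60:330],None,fx=2.9,fy=2.9))
E
```

```text
orange 328.5 [[224.6999969482422, 233.5], [236.6999969482422, 230.10000610351562], [244.8000030517578, 259.3999938964844], [232.89999389648438, 262.70001220703125]]
[[501.9, 386.8], [510.1, 359.5], [443.5, 339.2], [435.3, 366.4]]
orange 160.0 [[175.1999969482422, 292.6000061035156], [179.0, 284.6000061035156], [201.39999389648438, 295.20001220703125], [197.60000610351562, 303.20001220703125]]
[[364.2, 496.5], [382.7, 488.3], [359.6, 436.5], [341.2, 444.7]]
yellow 2684.0 [[299.1000061035156, 195.1999969482422], [300.79998779296875, 179.5], [482.20001220703125, 200.0], [480.5, 215.6999969482422]]
[[597.7, 220.3], [634.9, 216.9], [595.6, -212.0], [558.5, -208.4]]
yellow 149.0 [[212.10000610351562, 87.80000305175781], [225.0, 82.5999984741211], [230.3000030517578, 95.69999694824219], [217.3000030517578, 100.9000015258789]]
[[849.6, 432.8], [862.6, 402.4], [831.4, 389.1], [818.4, 419.5]]
blue 902.0 [[427.70001220703125, 157.6999969482422], [431.0, 129.3000030517578], [480.20001220703125, 135.0], [476.8999938964844, 163.39999389648438]]
[[682.6, -71.7], [747.5, -78.1], [736.8, -190.0], [672.0, -183.4]]
blue 411.5 [[425.79998779296875, 170.6999969482422], [427.0, 160.89999389648438], [476.1000061035156, 167.0], [474.8999938964844, 176.89999389648438]]
[[652.8, -67.8], [675.3, -70.3], [663.7, -181.7], [641.3, -179.2]]
blue 300.0 [[432.0, 125.30000305175781], [435.20001220703125, 101.80000305175781], [483.8999938964844, 108.30000305175781], [480.79998779296875, 131.8000030517578]]
[[756.6, -80.4], [810.5, -86.7], [798.0, -197.6], [744.1, -191.1]]
blue 100.5 [[101.0, 64.0], [105.5, 59.5], [118.5, 72.5], [114.0, 77.0]]
[[882.6, 677.2], [893.2, 667.2], [863.7, 636.4], [853.1, 646.4]]
```

View pics/shelf.png

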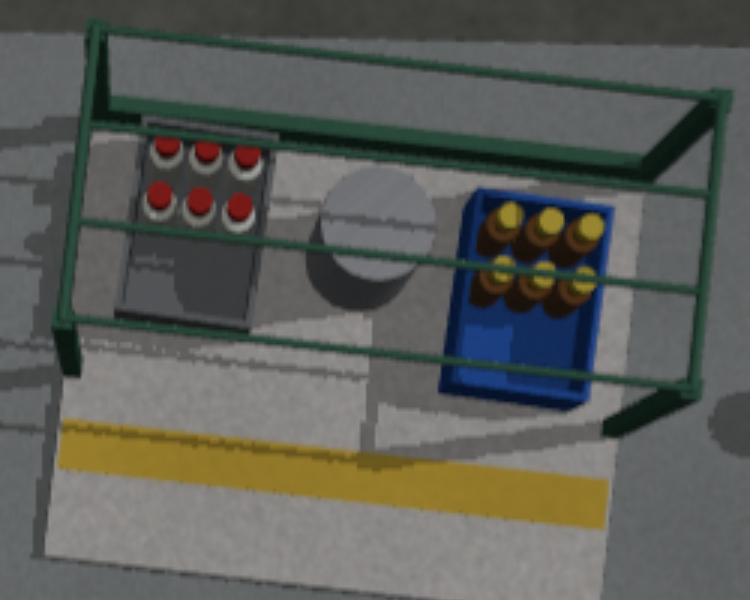

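View pics/hook.png

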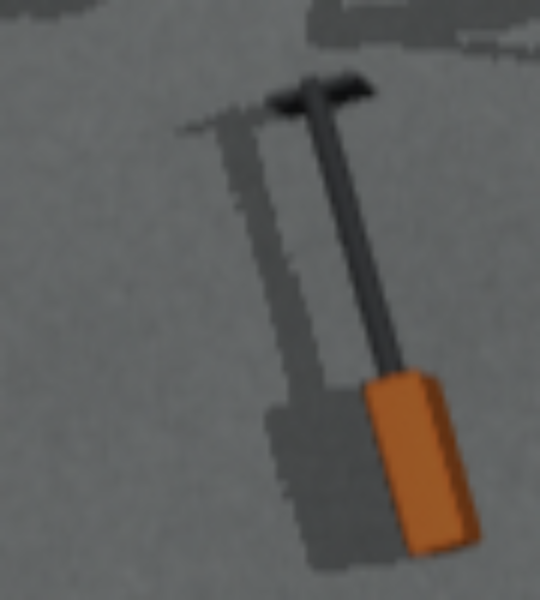

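View pics/sc.png

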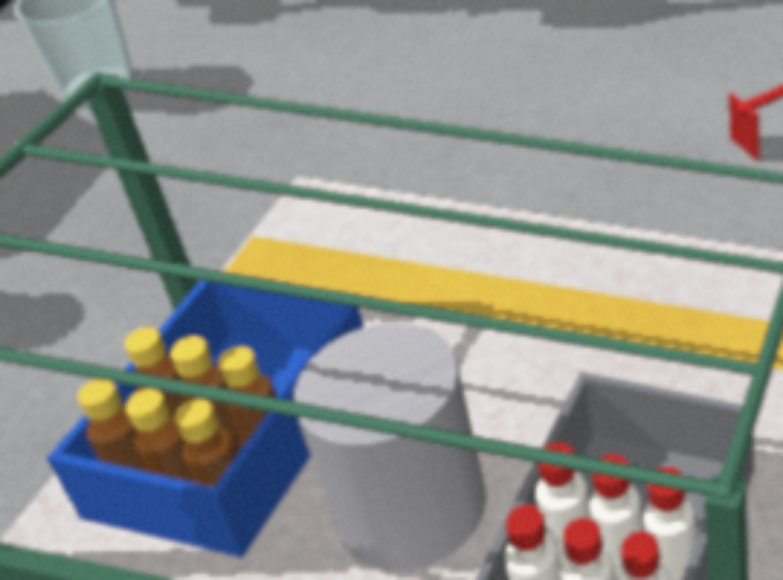

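Run:
```python
from h import *
c=eyes.camera("top"); im=c["color"]
cv2.imwrite("pics/lip.png",cv2.resize(im[118:182,415:490],None,fx=9,fy=9,interpolation=cv2.INTER_NEAREST))
print("rod end",onz(c,(217.5,183.3),45),"blade ends",onz(c,(210,187.2),42),onz(c,(227,184.2),42))
for uv in [(426.7,168.3),(475,173.3)]: print(onz(c,uv,67))
c2=eyes.camera("scene"); 
for z in (67,):
  for uv in [(1,1)]: pass
cv2.imwrite("pics/lip2.png",cv2.resize(c2["color"][275:330,110:195],None,fx=9,fy=9,interpolation=cv2.INTER_NEAREST))
```

```text
rod end [617.44771953 407.40516111  45.        ] blade ends [608.46422288 425.09420499  42.        ] [616.22304168 385.95992542  42.        ]
[658.3962692  -69.82573011  67.        ]
[ 649.3673707 -179.3195611   67.       ]
```

View pics/lip.png

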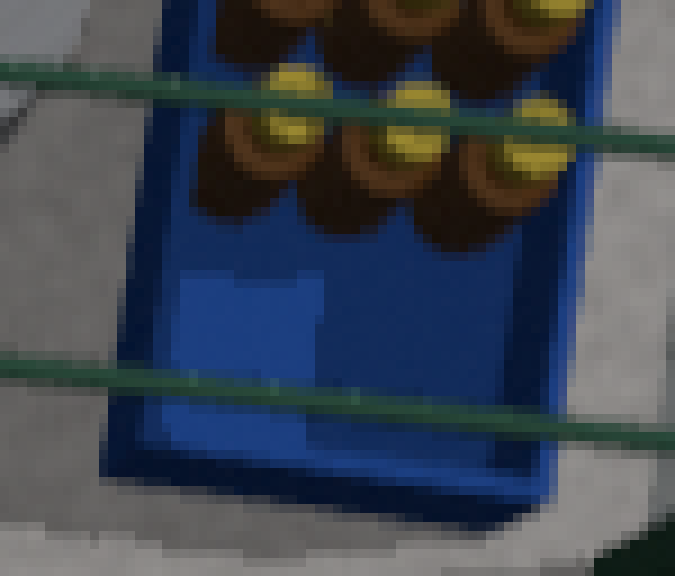

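View pics/lip2.png

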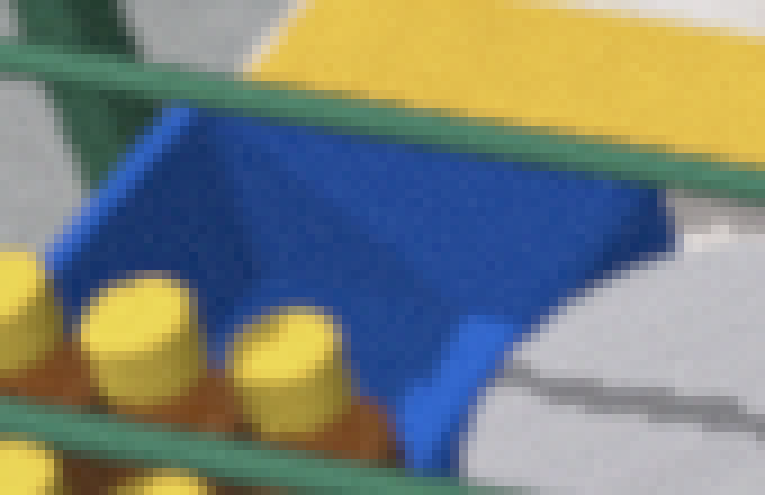

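The zoom shows the tray's front lip as the bright strip from about (429.5,167) to (475.6,173) in the top picture, with the tier's front rail just behind it.

Run:
```python
from h import *
c=eyes.camera("top")
a=onz(c,(415+133/9-.5,118+448/9-.5),67)[:2]; b=onz(c,(415+550/9-.5,118+500/9-.5),67)[:2]
e=(a-b); print(a,b,np.linalg.norm(e)); yaw=np.arctan2(-e[0],e[1]); print("yaw tray",np.degrees(yaw))
# yellow line yaw via fit: edges
L=np.array([596.7,4.0]); ys=np.radians(-5.23)
# side wall yaw: right outer top edge points lip.png (550,500)->(620,0)
p=onz(c,(415+620/9-.5,118+0-.5),67)[:2]; d=p-b; print("side yaw",np.degrees(np.arctan2(d[1],d[0])))
X=np.array([np.cos(ys),np.sin(ys)]);Y=np.array([-np.sin(ys),np.cos(ys)])
lip=(a+b)/2+2.5*X; print("lip",lip,"in line frame",(lip-L)@X,(lip-L)@Y)
# scene cross-check of lip inner right corner etc
c2=eyes.camera("scene"); 
for q in (L,): print("line mid scene px",proj(c2,[*q,12]))
for q,n in ((b,"b"),(a,"a")): print(n,proj(c2,[*q,67]))
m=mask(c2["color"],(20,150,120),(32,255,255)); 
cs,_=cv2.findContours(m,cv2.RETR_EXTERNAL,cv2.CHAIN_APPROX_NONE); k=max(cs,key=cv2.contourArea); bb=cv2.boxPoints(cv2.minAreaRect(k)); print([onz(c2,p,12)[:2].round(1).tolist() for p in bb])
```

```text
[660.84497259 -75.62350875] [ 649.9527054  -180.69555811] 105.63511272457588
yaw tray -5.918412276358002
side yaw -7.176213420563881
lip [ 657.88843101 -128.38741846] in line frame 73.00133604431 -126.25869313554311
line mid scene px [240.24546193 293.310814  ]
b [130.7979475  283.18753657]
a [183.34803284 292.6139652 ]
[[597.1, -206.4], [559.2, -220.0], [596.0, 169.0], [629.9, 169.6]]
```

```bash
cat >> h.py <<'E'
from scipy.spatial.transform import Rotation as Ro
def plan(wps,step=37.,o=None):
    """wps: (x,y,z,yaw_deg) with tool down, tool x at yaw. prints n rows x row"""
    o=o or monitor.get_obs(); p=np.array(o["eef_pos"],float); R=Ro.from_rotvec(o["eef_rot"])
    for x,y,z,yw in wps:
        T=Ro.from_euler('z',yw,degrees=True)*Ro.from_rotvec([np.pi,0,0])
        w=np.degrees((R.inv()*T).as_rotvec()); d=np.array([x,y,z])-p
        dt=R.inv().apply(d); n=int(max(np.ceil(np.linalg.norm(d)/step),np.ceil(np.linalg.norm(w)/6.5),1))
        print("->",(x,y,z,yw),"turn rows if in place: total w/45",(w/45).round(4),"| shift total/300 (old axes)",(dt/300).round(4),"(new axes)",(T.inv().apply(d)/300).round(4),"n",n,"per",(dt/300/n).round(4),(T.inv().apply(d)/300/n).round(4))
        p=np.array([x,y,z],float); R=T
def st():
    o=monitor.get_obs(); R=Ro.from_rotvec(o["eef_rot"]).as_matrix()
    print("t",round(float(o["time_s"]),2),"p",np.round(o["eef_pos"],1),"yaw",round(float(np.degrees(np.arctan2(R[1,0],R[0,0]))),2),"zax",R[:,2].round(3),"F",np.round(o["wrist_force"],1),"w",round(float(o["gripper_width"]),1),"q",np.round(o["q"],2))
E
python3 - <<'E'
from h import *
st(); plan([(261.2,-621.6,237.4,17),(430,-200,240,17),(440,150,200,17),(472,365,120,17),(472,365,12,17)])
E
```

```text
t 0.4 p [ 261.4 -622.2  238.5] yaw 22.79 zax [-0.  0. -1.] F [-0.3  0.5  0.2] w 88.9 q [-1.21  0.26  1.6  -0.    1.27 -0.04]
-> (261.2, -621.6, 237.4, 17) turn rows if in place: total w/45 [-0.0005  0.      0.1287] | shift total/300 (old axes) [ 0.     -0.0021  0.0037] (new axes) [-0.0002 -0.0021  0.0037] n 1 per [ 0.     -0.0021  0.0037] [-0.0002 -0.0021  0.0037]
-> (430, -200, 240, 17) turn rows if in place: total w/45 [0. 0. 0.] | shift total/300 (old axes) [ 0.949  -1.1794 -0.0087] (new axes) [ 0.949  -1.1794 -0.0087] n 13 per [ 0.073  -0.0907 -0.0007] [ 0.073  -0.0907 -0.0007]
-> (440, 150, 200, 17) turn rows if in place: total w/45 [0. 0. 0.] | shift total/300 (old axes) [ 0.373  -1.1059  0.1333] (new axes) [ 0.373  -1.1059  0.1333] n 10 per [ 0.0373 -0.1106  0.0133] [ 0.0373 -0.1106  0.0133]
-> (472, 365, 120, 17) turn rows if in place: total w/45 [0. 0. 0.] | shift total/300 (old axes) [ 0.3115 -0.6542  0.2667] (new axes) [ 0.3115 -0.6542  0.2667] n 7 per [ 0.0445 -0.0935  0.0381] [ 0.0445 -0.0935  0.0381]
-> (472, 365, 12, 17) turn rows if in place: total w/45 [0. 0. 0.] | shift total/300 (old axes) [ 0.   -0.    0.36] (new axes) [ 0.   -0.    0.36] n 3 per [ 0.   -0.    0.12] [ 0.   -0.    0.12]
```

>>> {"method": "play_rows", "body": {
  "targets": [
    [0,0,0,0,0,0.129],
    [0.079,-0.0983,0,0,0,0],
    [0.079,-0.0983,0,0,0,0],
    [0.079,-0.0983,0,0,0,0],
    [0.079,-0.0983,0,0,0,0],
    [0.079,-0.0983,0,0,0,0],
    [0.079,-0.0983,0,0,0,0],
    [0.079,-0.0983,0,0,0,0],
    [0.079,-0.0983,0,0,0,0],
    [0.079,-0.0983,0,0,0,0],
    [0.079,-0.0983,0,0,0,0],
    [0.079,-0.0983,0,0,0,0]
  ],
  "hand": 1
}}

```text
time_s: 1.4
eef_pos: [416.4, -234.2, 239.1]
eef_rot: [3.107, 0.463, 0.001]
wrist_force: [0.1, -1.1, 0.9]
gripper_width: 88.0
```

>>> {"method": "play_rows", "body": {
  "targets": [
    [0.08,-0.098,0,0,0,0],
    [0.037,-0.11,0.013,0,0,0],
    [0.037,-0.11,0.013,0,0,0],
    [0.037,-0.11,0.013,0,0,0],
    [0.037,-0.11,0.013,0,0,0],
    [0.037,-0.11,0.013,0,0,0],
    [0.037,-0.11,0.013,0,0,0],
    [0.037,-0.11,0.013,0,0,0],
    [0.037,-0.11,0.013,0,0,0],
    [0.037,-0.11,0.013,0,0,0],
    [0.037,-0.11,0.013,0,0,0],
    [0,0,0,0,0,0]
  ]
}}

```text
time_s: 2.4
eef_pos: [439.6, 152.2, 199.4]
eef_rot: [-3.103, -0.471, -0.0]
wrist_force: [0.1, 0.1, -0.5]
gripper_width: 88.3
```

Run:
```python
from h import *
st(); plan([(472,365,120,17),(472,365,12,17)])
```

```text
t 2.4 p [439.6 152.2 199.4] yaw 17.27 zax [-0.     0.003 -1.   ] F [ 0.1  0.1 -0.5] w 88.3 q [ 0.28 -0.11  2.08  0.    1.17  1.55]
-> (472, 365, 120, 17) turn rows if in place: total w/45 [-0.0032 -0.0007  0.0059] | shift total/300 (old axes) [ 0.3134 -0.6448  0.2665] (new axes) [ 0.3106 -0.6469  0.2647] n 7 per [ 0.0448 -0.0921  0.0381] [ 0.0444 -0.0924  0.0378]
-> (472, 365, 12, 17) turn rows if in place: total w/45 [0. 0. 0.] | shift total/300 (old axes) [ 0.   -0.    0.36] (new axes) [ 0.   -0.    0.36] n 3 per [ 0.   -0.    0.12] [ 0.   -0.    0.12]
```

>>> {"method": "play_rows", "body": {
  "targets": [
    [0.045,-0.092,0.038,0,0,0],
    [0.045,-0.092,0.038,0,0,0],
    [0.045,-0.092,0.038,0,0,0],
    [0.045,-0.092,0.038,0,0,0],
    [0.045,-0.092,0.038,0,0,0],
    [0.045,-0.092,0.038,0,0,0],
    [0.042,-0.092,0.038,0,0,0],
    [0,0,0,0,0,0]
  ]
}}

```text
time_s: 3.07
eef_pos: [473.0, 362.6, 117.7]
eef_rot: [-3.106, -0.468, 0.002]
wrist_force: [-0.0, 0.4, -0.8]
gripper_width: 87.8
```

Run:
```python
from h import *
st(); plan([(472,365,12,17)])
for n in("top","scene"):
    c=eyes.camera(n); u,v=proj(c,[472,365,50]).astype(int); im=c["color"][max(v-75,0):v+75,max(u-100,0):u+100]; cv2.imwrite(f"pics/g_{n}.png",cv2.resize(im,None,fx=3.9,fy=3.9))
```

```text
t 3.07 p [473.  362.6 117.7] yaw 17.13 zax [-0.002  0.    -1.   ] F [-0.   0.4 -0.8] w 87.8 q [0.61 0.22 1.89 0.   1.03 1.88]
-> (472, 365, 12, 17) turn rows if in place: total w/45 [-0.0011  0.0018  0.0028] | shift total/300 (old axes) [-0.0004 -0.0082  0.3523] (new axes) [-0.0009 -0.0085  0.3522] n 3 per [-1.000e-04 -2.700e-03  1.174e-01] [-0.0003 -0.0028  0.1174]
```

View pics/g_scene.png

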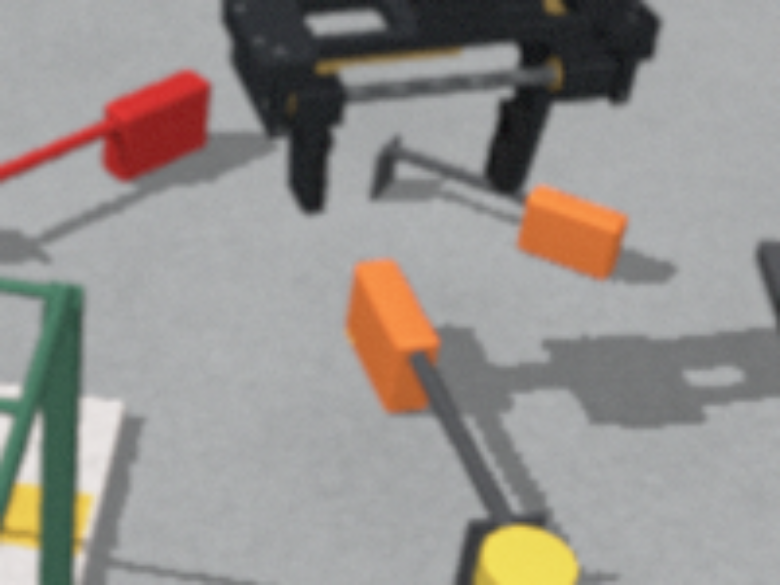

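The open gripper straddles the large orange handle, and the look-alikes are clear of the fingers.

>>> {"method": "play_rows", "body": {
  "targets": [
    [0,-0.004,0.1,0,0,0],
    [0,-0.003,0.1,0,0,0],
    [0,0,0.1,0,0,0],
    [0,0,0.05,0,0,0],
    [0,0,0,0,0,0],
    [0,0,0,0,0,0]
  ]
}}

```text
time_s: 3.67
eef_pos: [472.4, 359.7, 14.9]
eef_rot: [3.106, 0.462, -0.002]
wrist_force: [-1.4, -0.6, -0.4]
gripper_width: 88.2
```

>>> {"method": "play_rows", "body": {
  "targets": [
    [0,0,0,0,0,0],
    [0,0,0,0,0,0],
    [0,0,0,0,0,0],
    [0,0,0,0,0,0],
    [0,0,0,0,0,0],
    [0,0,0,0,0,0],
    [0,0,0,0,0,0],
    [0,0,0,0,0,0],
    [0,0,0,0,0,0],
    [0,0,0,0,0,0]
  ],
  "hand": -1
}}

```text
time_s: 4.5
eef_pos: [472.5, 361.6, 14.9]
eef_rot: [-3.107, -0.464, 0.0]
wrist_force: [0.3, 0.1, -1.5]
gripper_width: 23.9
```

Run:
```python
from h import *
st(); plan([(472,365,112,17),(430,260,115,17),(430,-80,115,17),(430,-105,115,-5.5)])
```

```text
t 4.5 p [472.5 361.6  14.9] yaw 16.99 zax [-0.  0. -1.] F [ 0.3  0.1 -1.5] w 23.9 q [0.61 0.35 1.96 0.   0.84 1.89]
-> (472, 365, 112, 17) turn rows if in place: total w/45 [-0.0004  0.0001 -0.0003] | shift total/300 (old axes) [ 0.0016 -0.0114 -0.3237] (new axes) [ 0.0016 -0.0113 -0.3237] n 3 per [ 0.0005 -0.0038 -0.1079] [ 0.0005 -0.0038 -0.1079]
-> (430, 260, 115, 17) turn rows if in place: total w/45 [0. 0. 0.] | shift total/300 (old axes) [-0.2362  0.2938 -0.01  ] (new axes) [-0.2362  0.2938 -0.01  ] n 4 per [-0.0591  0.0734 -0.0025] [-0.0591  0.0734 -0.0025]
-> (430, -80, 115, 17) turn rows if in place: total w/45 [0. 0. 0.] | shift total/300 (old axes) [-0.3314  1.0838  0.    ] (new axes) [-0.3314  1.0838  0.    ] n 10 per [-0.0331  0.1084  0.    ] [-0.0331  0.1084  0.    ]
-> (430, -105, 115, -5.5) turn rows if in place: total w/45 [ 0.  -0.   0.5] | shift total/300 (old axes) [-0.0244  0.0797  0.    ] (new axes) [0.008  0.0829 0.    ] n 4 per [-0.0061  0.0199  0.    ] [0.002  0.0207 0.    ]
```

>>> {"method": "play_rows", "body": {
  "targets": [
    [0,0,-0.04,0,0,0],
    [0,0,-0.08,0,0,0],
    [0,0,-0.08,0,0,0],
    [0,0,-0.08,0,0,0],
    [0,0,-0.05,0,0,0],
    [-0.04,0.047,0,0,0,0],
    [-0.04,0.05,0,0,0,0],
    [-0.04,0.05,0,0,0,0],
    [-0.04,0.05,0,0,0,0],
    [-0.04,0.05,0,0,0,0],
    [-0.036,0.05,0,0,0,0],
    [-0.02,0.03,0,0,0,0]
  ]
}}

```text
time_s: 5.5
eef_pos: [426.6, 243.4, 114.1]
eef_rot: [3.106, 0.463, -0.002]
wrist_force: [0.7, -1.1, -1.2]
gripper_width: 23.8
```

Run:
```python
from h import *
st(); plan([(430,-80,115,17),(430,-105,115,-5.5)])
for n in("top","scene"):
    c=eyes.camera(n); cv2.imwrite(f"pics/l_{n}.png",c["color"])
```

```text
t 5.5 p [426.6 243.4 114.1] yaw 16.97 zax [-0.001 -0.001 -1.   ] F [ 0.7 -1.1 -1.2] w 23.8 q [ 0.47  0.03  2.11 -0.    1.    1.74]
-> (430, -80, 115, 17) turn rows if in place: total w/45 [ 0.0008  0.0016 -0.0007] | shift total/300 (old axes) [-0.3038  1.0345 -0.002 ] (new axes) [-0.3043  1.0343 -0.0031] n 9 per [-0.0338  0.1149 -0.0002] [-0.0338  0.1149 -0.0003]
-> (430, -105, 115, -5.5) turn rows if in place: total w/45 [ 0.  -0.   0.5] | shift total/300 (old axes) [-0.0244  0.0797  0.    ] (new axes) [0.008  0.0829 0.    ] n 4 per [-0.0061  0.0199  0.    ] [0.002  0.0207 0.    ]
```

View pics/l_scene.png

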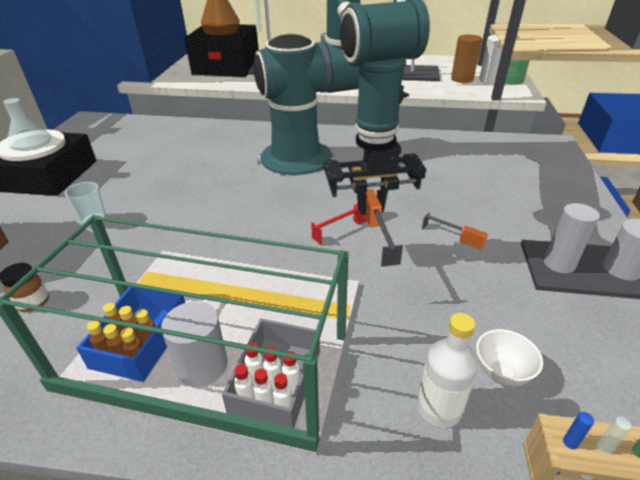

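The hook is lifted level in the jaws, with its blade at (392,256) in the scene view.

>>> {"method": "play_rows", "body": {
  "targets": [
    [-0.015,0.05,0,0,0,0],
    [-0.027,0.094,0,0,0,0],
    [-0.027,0.094,0,0,0,0],
    [-0.027,0.094,0,0,0,0],
    [-0.027,0.094,0,0,0,0],
    [-0.027,0.094,0,0,0,0],
    [-0.027,0.094,0,0,0,0],
    [-0.027,0.094,0,0,0,0],
    [-0.027,0.094,0,0,0,0],
    [-0.027,0.094,0,0,0,0],
    [-0.027,0.094,0,0,0,0],
    [-0.015,0.045,0,0,0,0]
  ]
}}

```text
time_s: 6.6
eef_pos: [433.9, -80.6, 114.8]
eef_rot: [3.106, 0.462, 0.003]
wrist_force: [0.5, -0.2, -1.7]
gripper_width: 24.0
```

>>> {"method": "play_rows", "body": {
  "targets": [
    [0,0,0,0,0,0.1],
    [0,0,0,0,0,0.1],
    [0,0,0,0,0,0.1],
    [0,0,0,0,0,0.1],
    [0,0,0,0,0,0.1],
    [0,0,0,0,0,0]
  ]
}}

```text
time_s: 7.1
eef_pos: [433.6, -77.9, 114.4]
eef_rot: [-3.138, 0.154, -0.002]
wrist_force: [-0.2, 0.2, -1.1]
gripper_width: 23.6
```

Run:
```python
from h import *
st(); plan([(440,-107.5,100,-5.5)])
c=eyes.camera("top"); cv2.imwrite("pics/p_top.png",cv2.resize(c["color"][60:320,280:540],None,fx=2.3,fy=2.3))
c=eyes.camera("scene"); cv2.imwrite("pics/p_sc.png",cv2.resize(c["color"][100:400,20:420],None,fx=1.9,fy=1.9))
```

```text
t 7.1 p [433.6 -77.9 114.4] yaw -5.62 zax [ 0.001  0.    -1.   ] F [-0.2  0.2 -1.1] w 23.6 q [-0.23 -0.07  2.21  0.    1.    1.43]
-> (440, -107.5, 100, -5.5) turn rows if in place: total w/45 [-0.0002 -0.0013 -0.0026] | shift total/300 (old axes) [0.0309 0.096  0.0479] (new axes) [0.0308 0.0961 0.0479] n 1 per [0.0309 0.096  0.0479] [0.0308 0.0961 0.0479]
```

View pics/p_top.png

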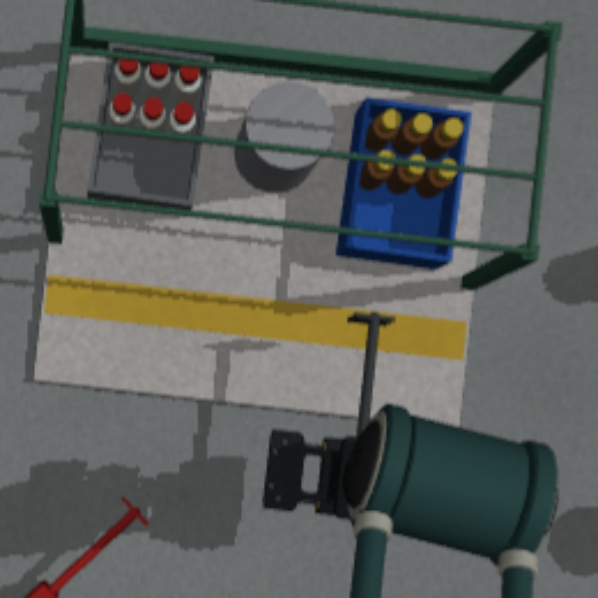

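View pics/p_sc.png

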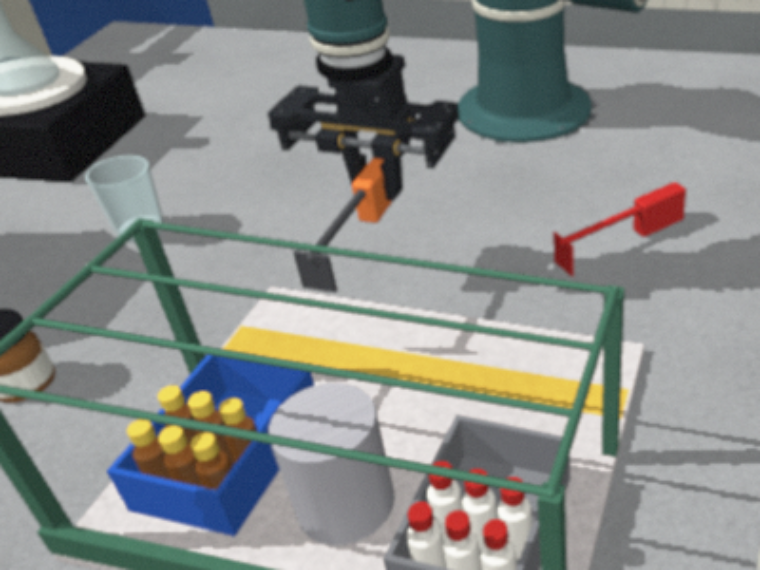

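Run:
```python
from h import *
c=eyes.camera("top"); print(onz(c,(441.3,198.7),144))
st(); plan([(440,-107.5,98,-5.5),(531,-116,98,-5.5),(531,-116,57,-5.5),(440.5,-107.5,57,-5.5)],30)
```

```text
[581.02177404 -87.85202267 144.        ]
t 7.25 p [433.1 -77.9 114.1] yaw -5.37 zax [ 0.  0. -1.] F [ 0.9  0.6 -1.2] w 23.6 q [-0.23 -0.07  2.21  0.    1.    1.43]
-> (440, -107.5, 98, -5.5) turn rows if in place: total w/45 [-0.0001 -0.0006  0.0028] | shift total/300 (old axes) [0.0322 0.096  0.0538] (new axes) [0.0325 0.096  0.0538] n 2 per [0.0161 0.048  0.0269] [0.0162 0.048  0.0269]
-> (531, -116, 98, -5.5) turn rows if in place: total w/45 [0. 0. 0.] | shift total/300 (old axes) [ 0.3047 -0.0009 -0.    ] (new axes) [ 0.3047 -0.0009 -0.    ] n 4 per [ 0.0762 -0.0002 -0.    ] [ 0.0762 -0.0002 -0.    ]
-> (531, -116, 57, -5.5) turn rows if in place: total w/45 [0. 0. 0.] | shift total/300 (old axes) [ 0.     -0.      0.1367] (new axes) [ 0.     -0.      0.1367] n 2 per [ 0.     -0.      0.0683] [ 0.     -0.      0.0683]
-> (440.5, -107.5, 57, -5.5) turn rows if in place: total w/45 [0. 0. 0.] | shift total/300 (old axes) [-0.303   0.0007  0.    ] (new axes) [-0.303   0.0007  0.    ] n 4 per [-0.0757  0.0002  0.    ] [-0.0757  0.0002  0.    ]
```

>>> {"method": "play_rows", "body": {
  "targets": [
    [0.01,0.03,0.018,0,0,0],
    [0.011,0.04,0.018,0,0,0],
    [0.011,0.036,0.018,0,0,0],
    [0.04,0,0,0,0,0],
    [0.06,0,0,0,0,0],
    [0.06,0,0,0,0,0],
    [0.06,0,0,0,0,0],
    [0.05,0,0,0,0,0],
    [0.034,0,0,0,0,0],
    [0,0,0,0,0,0],
    [0,0,0,0,0,0]
  ]
}}

```text
time_s: 8.17
eef_pos: [529.9, -119.5, 97.3]
eef_rot: [-3.138, 0.151, 0.002]
wrist_force: [-1.4, 0.3, -1.2]
gripper_width: 24.0
```

Run:
```python
from h import *
st()
c=eyes.camera("top"); cv2.imwrite("pics/i_top.png",cv2.resize(c["color"][90:220,400:530],None,fx=4.5,fy=4.5))
c=eyes.camera("scene"); cv2.imwrite("pics/i_sc.png",cv2.resize(c["color"][200:380,60:300],None,fx=3.2,fy=3.2))
```

```text
t 8.17 p [ 529.9 -119.5   97.3] yaw -5.5 zax [-0.001  0.    -1.   ] F [-1.4  0.3 -1.2] w 24.0 q [-0.27  0.15  2.02  0.    0.97  1.4 ]
```

View pics/i_top.png

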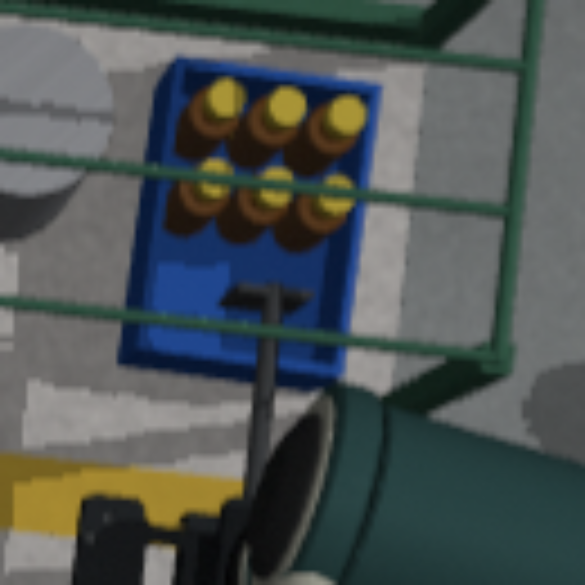

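View pics/i_sc.png

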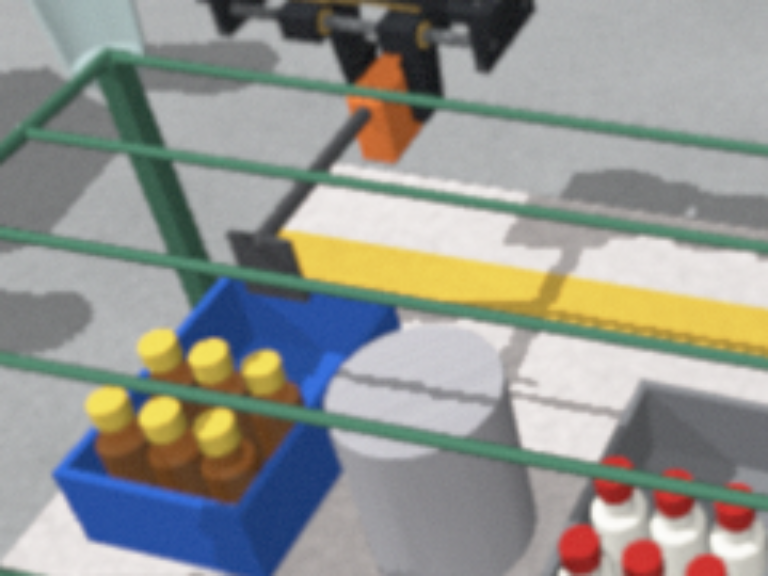

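The blade is over the empty front bay of the tray, at crop (268,297) in the top view, slightly right of centre partly from parallax.

Run:
```python
from h import *
c=eyes.camera("top"); b=onz(c,(400+268/4.5-.5,90+292/4.5-.5),127);print(b)
c2=eyes.camera("scene"); print("scene tip",onz(c2,(60+268/3.2-.5,200+281/3.2-.5),82), proj(c2,[679,-134,82]))
L=np.array([596.7,4.0]);ys=np.radians(-5.5);X=np.array([np.cos(ys),np.sin(ys)]);Y=np.array([-np.sin(ys),np.cos(ys)]); lip=np.array([657.9,-128.4])
print((b[:2]-lip)@X,(b[:2]-lip)@Y)
```

```text
[ 679.71393459 -128.24797232  127.        ]
scene tip [ 671.3862354  -142.33228706   82.        ] [145.79404842 290.75921638]
21.698936351779174 2.2421007501039703
```

>>> {"method": "play_rows", "body": {
  "targets": [
    [0,0,0.03,0,0,0],
    [0,0,0.035,0,0,0],
    [0,0,0.035,0,0,0],
    [0,0,0.03,0,0,0],
    [0,0,0,0,0,0],
    [0,0,0,0,0,0]
  ]
}}

```text
time_s: 8.87
eef_pos: [528.6, -119.1, 57.2]
eef_rot: [-3.137, 0.151, 0.004]
wrist_force: [0.4, 0.0, -0.3]
gripper_width: 23.7
```

Run:
```python
from h import *
st(); plan([(440.5,-111,57,-5.5)])
c=eyes.camera("top"); cv2.imwrite("pics/j_top.png",cv2.resize(c["color"][90:220,400:530],None,fx=4.5,fy=4.5))
c=eyes.camera("scene"); cv2.imwrite("pics/j_sc.png",cv2.resize(c["color"][200:380,60:300],None,fx=3.2,fy=3.2))
```

```text
t 8.87 p [ 528.6 -119.1   57.2] yaw -5.51 zax [-0.003  0.001 -1.   ] F [ 0.4  0.  -0.3] w 23.7 q [-0.27  0.2   2.05  0.    0.9   1.4 ]
-> (440.5, -111, 57, -5.5) turn rows if in place: total w/45 [-0.0007  0.0036 -0.0003] | shift total/300 (old axes) [-0.2948  0.0013  0.0016] (new axes) [-0.2948  0.0012  0.0007] n 3 per [-0.0983  0.0004  0.0005] [-0.0983  0.0004  0.0002]
```

View pics/j_sc.png

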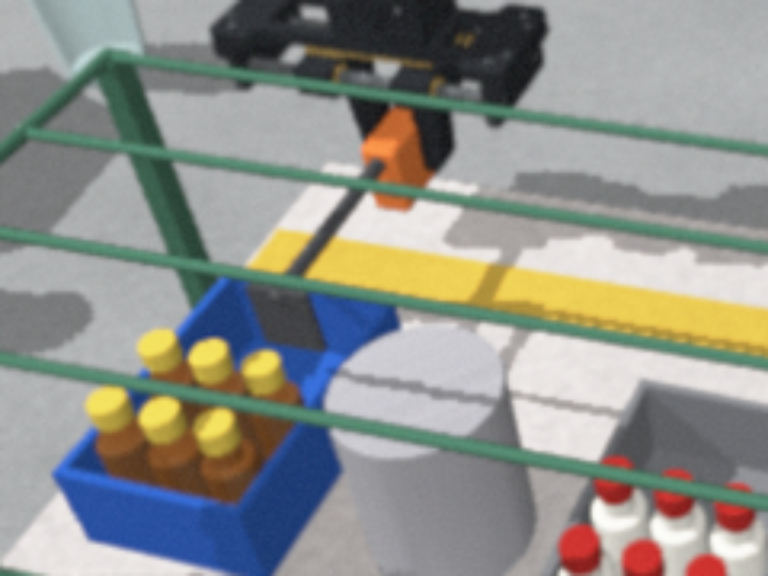

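The blade is down inside the tray behind the front wall. I'll pull gently and look before the last part.

>>> {"method": "play_rows", "body": {
  "targets": [
    [-0.015,0,0,0,0,0],
    [-0.02,0,0,0,0,0],
    [-0.02,0,0,0,0,0],
    [-0.02,0,0,0,0,0],
    [-0.02,0,0,0,0,0],
    [-0.02,0,0,0,0,0],
    [-0.02,0,0,0,0,0],
    [-0.02,0,0,0,0,0],
    [-0.02,0,0,0,0,0],
    [-0.02,0,0,0,0,0],
    [-0.015,0,0,0,0,0],
    [-0.01,0,0,0,0,0]
  ]
}}

```text
time_s: 9.97
eef_pos: [463.7, -113.1, 58.9]
eef_rot: [3.138, -0.151, 0.001]
wrist_force: [3.6, -0.1, -1.0]
gripper_width: 24.0
```

Run:
```python
from h import *
st()
c=eyes.camera("top"); cv2.imwrite("pics/k_top.png",cv2.resize(c["color"][90:230,390:530],None,fx=4.2,fy=4.2,interpolation=cv2.INTER_NEAREST))
c=eyes.camera("scene"); cv2.imwrite("pics/k_sc.png",cv2.resize(c["color"][200:380,60:300],None,fx=3.2,fy=3.2))
```

```text
t 9.97 p [ 463.7 -113.1   58.9] yaw -5.52 zax [ 0.001 -0.    -1.   ] F [ 3.6 -0.1 -1. ] w 24.0 q [-0.29  0.08  2.18  0.    0.88  1.38]
```

View pics/k_top.png

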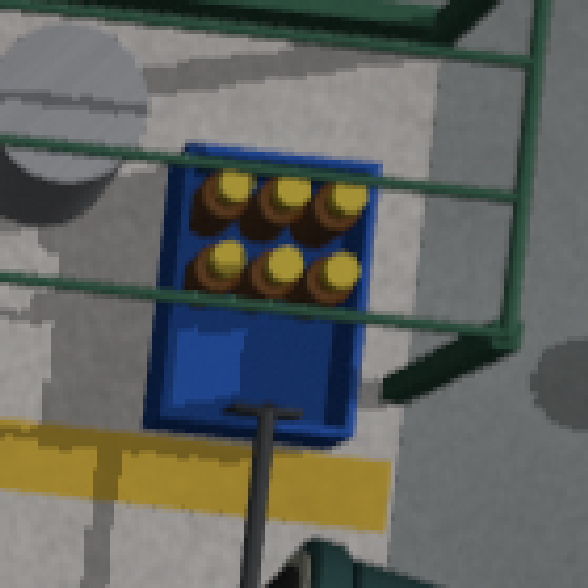

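View pics/k_sc.png

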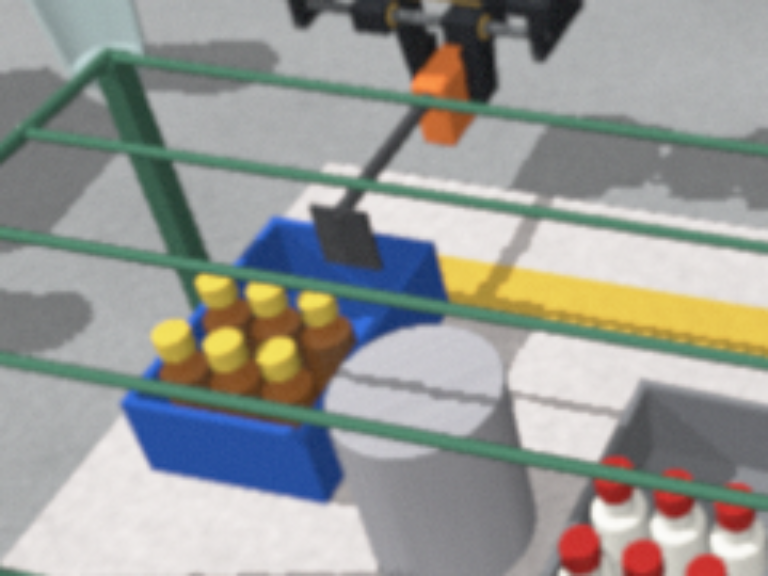

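The tray follows and stays square; its front lip in the top view runs from about crop (158,408) to (350,432).

Run:
```python
from h import *
c=eyes.camera("top")
im=cv2.resize(c["color"][175:200,420:480],None,fx=12,fy=12,interpolation=cv2.INTER_NEAREST); cv2.imwrite("pics/k2.png",im)
L=np.array([596.7,4.0]);ys=np.radians(-5.4);X=np.array([np.cos(ys),np.sin(ys)])
for uv in [(158,410),(352,434)]:
    w=onz(c,(390+uv[0]/4.2-.5,90+uv[1]/4.2-.5),67)[:2]; print(w,(w-L)@X+2.5)
```

```text
[615.66767216 -71.45634761] 28.484562564251654
[ 604.93543665 -176.09651913] 27.64746714419077
```

View pics/k2.png

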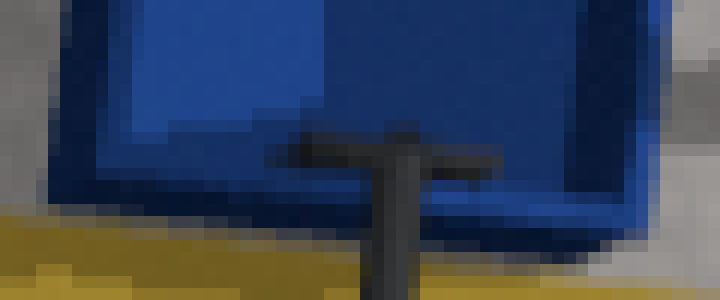

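>>> {"method": "play_rows", "body": {
  "targets": [
    [-0.01,0,0,0,0,0],
    [-0.015,0,0,0,0,0],
    [-0.015,0,0,0,0,0],
    [-0.015,0,0,0,0,0],
    [-0.012,0,0,0,0,0],
    [-0.009,0,0,0,0,0],
    [-0.005,0,0,0,0,0],
    [0,0,0,0,0,0],
    [0,0,0,0,0,0],
    [0,0,0,0,0,0]
  ]
}}

```text
time_s: 10.95
eef_pos: [439.2, -110.6, 58.5]
eef_rot: [-3.138, 0.151, 0.002]
wrist_force: [0.2, -0.3, -1.7]
gripper_width: 23.9
```

Run:
```python
from h import *
st()
c=eyes.camera("top"); cv2.imwrite("pics/m_top.png",cv2.resize(c["color"][175:225,420:490],None,fx=11,fy=11,interpolation=cv2.INTER_NEAREST))
c=eyes.camera("scene"); cv2.imwrite("pics/m_sc.png",cv2.resize(c["color"][200:380,60:300],None,fx=3.2,fy=3.2))
```

```text
t 10.95 p [ 439.2 -110.6   58.5] yaw -5.51 zax [-0.002  0.    -1.   ] F [ 0.2 -0.3 -1.7] w 23.9 q [-0.3   0.04  2.23 -0.    0.88  1.37]
```

View pics/m_top.png

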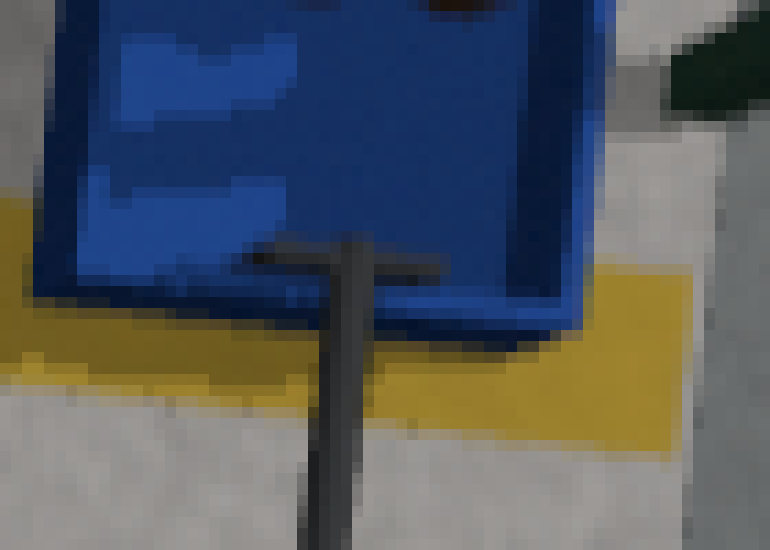

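View pics/m_sc.png

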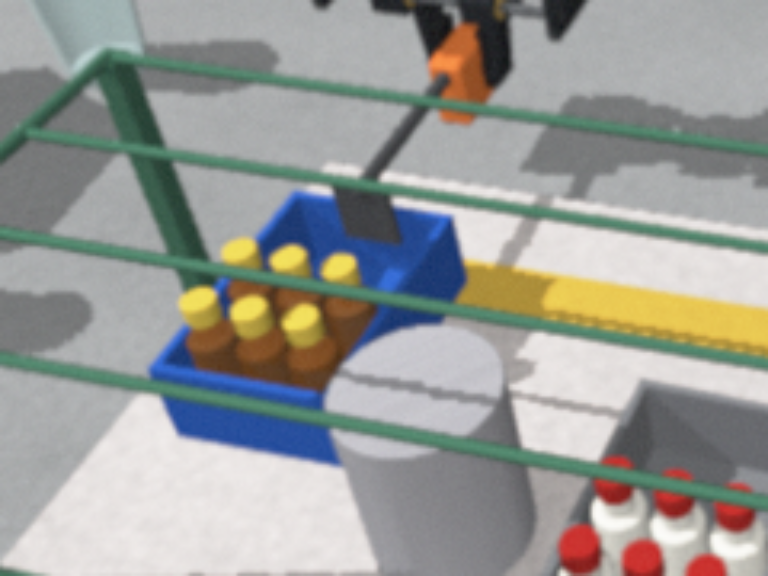

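Run:
```python
from h import *
c=eyes.camera("top")
L=np.array([596.7,4.0]);ys=np.radians(-5.3);X=np.array([np.cos(ys),np.sin(ys)]);Y=np.array([-np.sin(ys),np.cos(ys)])
for u,v,z in [(75,285,67),(580,325,67),(510,350,12),(33,297,12),(690,268,12),(672,460,12),(33,196,12)]:
    w=onz(c,(420+u/11-.5,175+v/11-.5),z)[:2]; print(z,w.round(1),((w-L)@X).round(1),((w-L)@Y).round(1))
st(); plan([(438,-110.5,105,-5.5)])
```

```text
67 [585.5 -70.1] -4.3 -74.8
67 [ 579.5 -174. ] -0.7 -178.8
12 [ 579.8 -173.6] -0.4 -178.4
12 [589.  -71.2] -0.7 -75.6
12 [ 598.2 -212. ] 21.5 -214.9
12 [ 556.9 -208.7] -20.0 -215.4
12 [610.7 -70.8] 20.9 -73.2
t 11.1 p [ 439.4 -110.6   58.4] yaw -5.51 zax [-0.001  0.    -1.   ] F [ 0.2 -0.4 -0.6] w 23.4 q [-0.3   0.04  2.23 -0.    0.87  1.37]
-> (438, -110.5, 105, -5.5) turn rows if in place: total w/45 [-0.0003  0.0016 -0.0002] | shift total/300 (old axes) [-0.0047  0.     -0.1552] (new axes) [-0.0045  0.     -0.1552] n 2 per [-0.0024  0.     -0.0776] [-0.0023  0.     -0.0776]
```

The front wall sits about 1 mm from the line's middle and the tray is square. Next I free the blade and lift it out.

>>> {"method": "play_rows", "body": {
  "targets": [
    [0.012,0,0,0,0,0],
    [0.008,0,0,0,0,0],
    [0,0,0,0,0,0],
    [0,0,-0.04,0,0,0],
    [0,0,-0.06,0,0,0],
    [0,0,-0.06,0,0,0],
    [0,0,-0.05,0,0,0],
    [0,0,0,0,0,0]
  ]
}}

```text
time_s: 11.77
eef_pos: [448.5, -112.1, 124.9]
eef_rot: [3.136, -0.151, 0.009]
wrist_force: [0.6, -1.0, -1.1]
gripper_width: 23.9
```

Run:
```python
from h import *
st(); plan([(435,-80,122,-5.5),(435,-80,122,17),(427,250,118,17),(472.5,361.6,110,17),(472.5,361.6,15.5,17)],28)
c=eyes.camera("top"); cv2.imwrite("pics/n_top.png",c["color"])
```

```text
t 11.77 p [ 448.5 -112.1  124.9] yaw -5.51 zax [ 0.006 -0.002 -1.   ] F [ 0.6 -1.  -1.1] w 23.9 q [-0.3  -0.04  2.17  0.    1.01  1.37]
-> (435, -80, 122, -5.5) turn rows if in place: total w/45 [ 0.0016 -0.0077 -0.0002] | shift total/300 (old axes) [-0.055  -0.1023  0.0094] (new axes) [-0.0549 -0.1023  0.0098] n 2 per [-0.0275 -0.0512  0.0047] [-0.0275 -0.0512  0.0049]
-> (435, -80, 122, 17) turn rows if in place: total w/45 [-0.   0.  -0.5] | shift total/300 (old axes) [0. 0. 0.] (new axes) [0. 0. 0.] n 4 per [0. 0. 0.] [0. 0. 0.]
-> (427, 250, 118, 17) turn rows if in place: total w/45 [0. 0. 0.] | shift total/300 (old axes) [ 0.2961 -1.0597  0.0133] (new axes) [ 0.2961 -1.0597  0.0133] n 12 per [ 0.0247 -0.0883  0.0011] [ 0.0247 -0.0883  0.0011]
-> (472.5, 361.6, 110, 17) turn rows if in place: total w/45 [0. 0. 0.] | shift total/300 (old axes) [ 0.2538 -0.3114  0.0267] (new axes) [ 0.2538 -0.3114  0.0267] n 5 per [ 0.0508 -0.0623  0.0053] [ 0.0508 -0.0623  0.0053]
-> (472.5, 361.6, 15.5, 17) turn rows if in place: total w/45 [0. 0. 0.] | shift total/300 (old axes) [ 0.    -0.     0.315] (new axes) [ 0.    -0.     0.315] n 4 per [ 0.     -0.      0.0788] [ 0.     -0.      0.0788]
```

View pics/n_top.png

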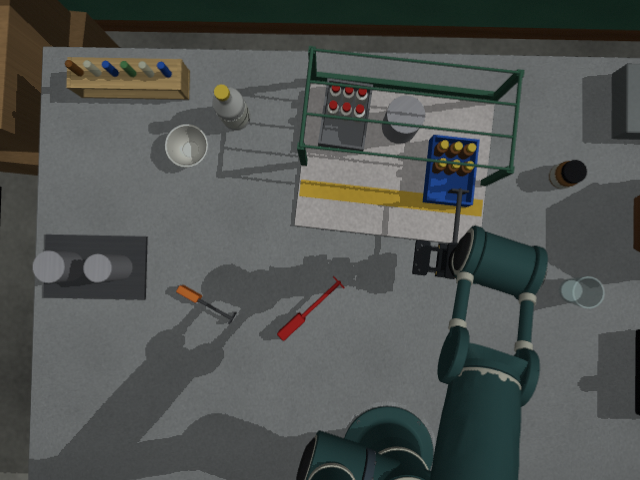

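The hook is out above the tray, and the tray is on the line at (450,197). Now I carry the hook back.

>>> {"method": "play_rows", "body": {
  "targets": [
    [-0.03,-0.03,0,0,0,0],
    [-0.025,-0.072,0.009,0,0,0],
    [0,0,0,0,0,-0.1],
    [0,0,0,0,0,-0.1],
    [0,0,0,0,0,-0.1],
    [0,0,0,0,0,-0.1],
    [0,0,0,0,0,-0.1],
    [0.014,-0.05,0,0,0,0],
    [0.022,-0.078,0,0,0,0],
    [0.025,-0.09,0,0,0,0],
    [0.025,-0.09,0,0,0,0],
    [0.025,-0.09,0,0,0,0]
  ]
}}

```text
time_s: 12.82
eef_pos: [426.9, 46.0, 117.1]
eef_rot: [-3.107, -0.463, 0.006]
wrist_force: [0.6, 0.7, -0.4]
gripper_width: 23.9
```

>>> {"method": "play_rows", "body": {
  "targets": [
    [0.025,-0.09,0,0,0,0],
    [0.025,-0.09,0,0,0,0],
    [0.025,-0.09,0,0,0,0],
    [0.025,-0.09,0,0,0,0],
    [0.025,-0.09,0,0,0,0],
    [0.025,-0.09,0,0,0,0],
    [0.025,-0.09,0,0,0,0],
    [0.03,-0.08,0,0,0,0],
    [0.05,-0.06,0.005,0,0,0],
    [0.05,-0.06,0.005,0,0,0],
    [0.05,-0.06,0.005,0,0,0],
    [0,0,0,0,0,0]
  ]
}}

```text
time_s: 13.82
eef_pos: [452.8, 334.1, 112.8]
eef_rot: [-3.106, -0.467, 0.001]
wrist_force: [0.4, -1.4, -1.3]
gripper_width: 23.9
```

Run:
```python
from h import *
st(); plan([(472.5,361.6,110,17),(472.5,361.6,15.5,17)],28)
```

```text
t 13.82 p [452.8 334.1 112.8] yaw 17.1 zax [-0.001  0.001 -1.   ] F [ 0.4 -1.4 -1.3] w 23.9 q [0.59 0.17 1.97 0.   1.01 1.86]
-> (472.5, 361.6, 110, 17) turn rows if in place: total w/45 [-0.0012  0.001   0.0021] | shift total/300 (old axes) [ 0.0899 -0.0684  0.0093] (new axes) [ 0.0897 -0.0686  0.0093] n 2 per [ 0.0449 -0.0342  0.0046] [ 0.0449 -0.0343  0.0046]
-> (472.5, 361.6, 15.5, 17) turn rows if in place: total w/45 [0. 0. 0.] | shift total/300 (old axes) [ 0.    -0.     0.315] (new axes) [ 0.    -0.     0.315] n 4 per [ 0.     -0.      0.0788] [ 0.     -0.      0.0788]
```

>>> {"method": "play_rows", "body": {
  "targets": [
    [0.045,-0.034,0,0,0,0],
    [0.045,-0.034,0.01,0,0,0],
    [0,0,0.06,0,0,0],
    [0,0,0.07,0,0,0],
    [0,0,0.07,0,0,0],
    [0,0,0.06,0,0,0],
    [0,0,0.03,0,0,0],
    [0,0,0.01,0,0,0],
    [0,0,0.005,0,0,0],
    [0,0,0,0,0,0],
    [0,0,0,0,0,0]
  ]
}}

```text
time_s: 14.73
eef_pos: [473.7, 359.0, 21.1]
eef_rot: [-3.106, -0.464, -0.003]
wrist_force: [0.3, -0.8, -1.1]
gripper_width: 24.0
```

Run:
```python
from h import *
st()
c=eyes.camera("scene"); cv2.imwrite("pics/q_sc.png",cv2.resize(c["color"][170:350,330:570],None,fx=3.2,fy=3.2))
```

```text
t 14.73 p [473.7 359.   21.1] yaw 16.98 zax [ 0.001  0.001 -1.   ] F [ 0.3 -0.8 -1.1] w 24.0 q [0.61 0.33 1.96 0.   0.85 1.88]
```

View pics/q_sc.png

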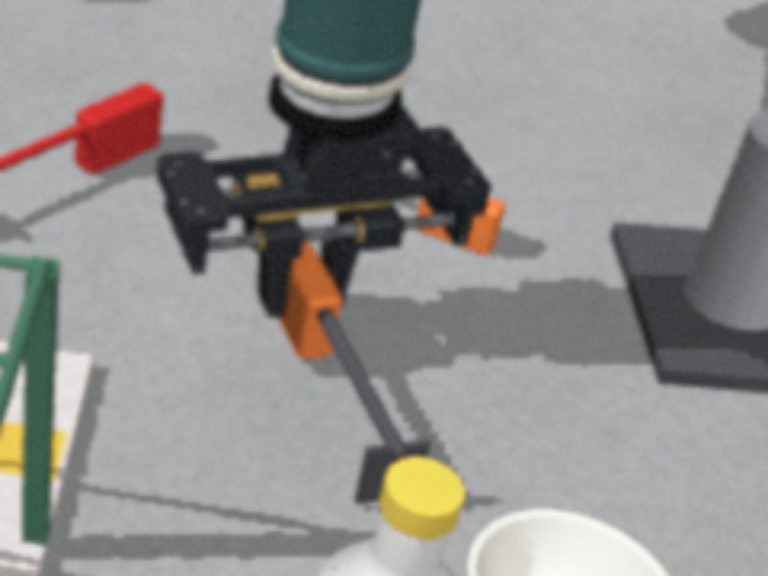

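The hook is about 6 mm above the bench, clear of the bottle and bowl.

>>> {"method": "play_rows", "body": {
  "targets": [
    [0,0,0.008,0,0,0],
    [0,0,0.006,0,0,0],
    [0,0,0.004,0,0,0],
    [0,0,0,0,0,0],
    [0,0,0,0,0,0]
  ]
}}

```text
time_s: 15.2
eef_pos: [473.3, 358.7, 14.9]
eef_rot: [-3.107, -0.464, -0.001]
wrist_force: [0.1, 0.7, 0.8]
gripper_width: 23.9
```

>>> {"method": "play_rows", "body": {
  "targets": [
    [0,0,0.002,0,0,0],
    [0,0,0,0,0,0],
    [0,0,0,0,0,0]
  ]
}}

```text
time_s: 15.45
eef_pos: [473.3, 358.7, 14.9]
eef_rot: [-3.107, -0.464, -0.001]
wrist_force: [-1.1, -1.3, 4.8]
gripper_width: 23.8
```

>>> {"method": "play_rows", "body": {
  "targets": [
    [0,0,0,0,0,0],
    [0,0,0,0,0,0],
    [0,0,0,0,0,0],
    [0,0,0,0,0,0],
    [0,0,0,0,0,0],
    [0,0,0,0,0,0],
    [0,0,0,0,0,0],
    [0,0,0,0,0,0]
  ],
  "hand": 1
}}

```text
time_s: 16.12
eef_pos: [473.0, 358.5, 13.9]
eef_rot: [3.107, 0.464, -0.0]
wrist_force: [-0.6, -0.2, -0.1]
gripper_width: 75.0
```

>>> {"method": "play_rows", "body": {
  "targets": [
    [0,0,-0.05,0,0,0],
    [0,0,-0.08,0,0,0],
    [0,0,-0.1,0,0,0],
    [0,0,-0.1,0,0,0],
    [0,0,-0.1,0,0,0],
    [0,0,-0.1,0,0,0],
    [-0.1,0,-0.05,0,0,0],
    [-0.08,0,0,0,0,0],
    [0,0,0,0,0,0],
    [0,0,0,0,0,0]
  ]
}}

```text
time_s: 16.95
eef_pos: [420.7, 342.5, 188.4]
eef_rot: [-3.107, -0.465, -0.001]
wrist_force: [0.0, 0.4, 0.1]
gripper_width: 87.9
```

Run:
```python
from h import *
st()
for n in("top","scene"):
    c=eyes.camera(n); cv2.imwrite(f"pics/z_{n}.png",c["color"])
    if n=="top":
        m=mask(c["color"],(5,150,90),(15,255,255)); cs,_=cv2.findContours(m,cv2.RETR_EXTERNAL,cv2.CHAIN_APPROX_NONE)
        for k in cs:
            if cv2.contourArea(k)>80: b=cv2.boxPoints(cv2.minAreaRect(k)); print(np.array([onz(c,p,50)[:2] for p in b]).round(1).tolist())
        cv2.imwrite("pics/z_t2.png",cv2.resize(c["color"][175:225,420:490],None,fx=11,fy=11,interpolation=cv2.INTER_NEAREST))
```

```text
t 16.95 p [420.7 342.5 188.4] yaw 17.03 zax [ 0.001  0.001 -1.   ] F [0.  0.4 0.1] w 87.9 q [ 0.64  0.05  1.94 -0.    1.15  1.91]
[[503.5, 380.2], [512.8, 354.3], [463.0, 336.4], [453.7, 362.2]]
```

View pics/z_top.png

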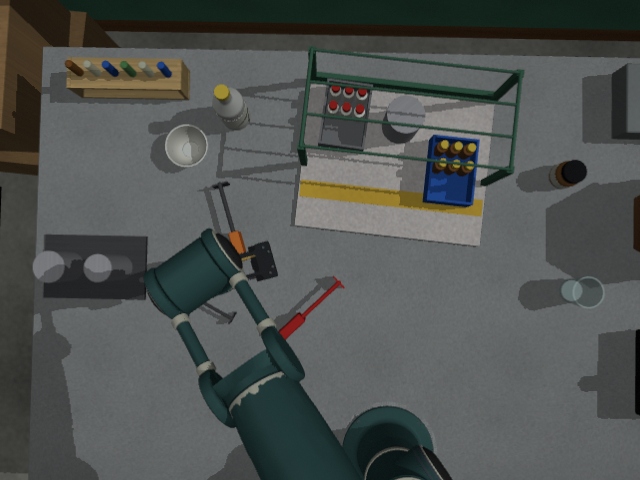

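View pics/z_scene.png

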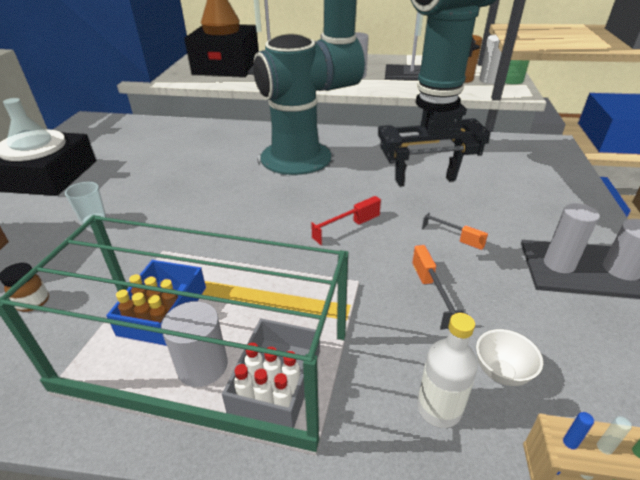

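View pics/z_t2.png

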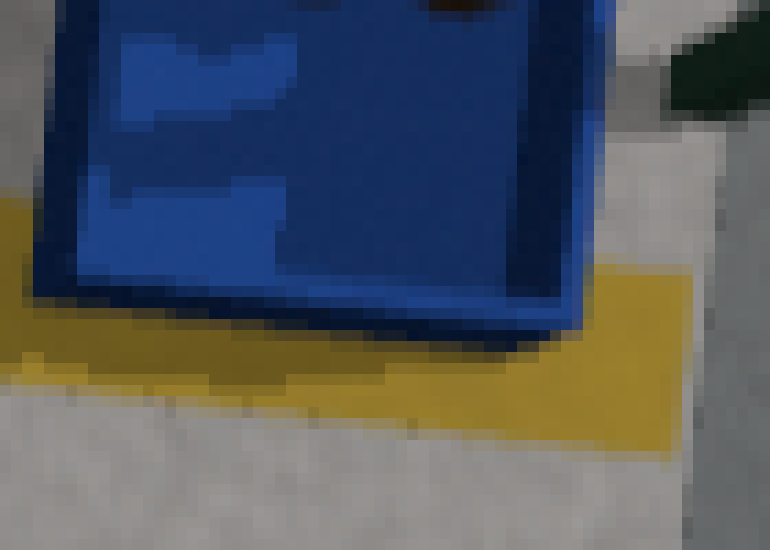

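The tray is on the line and square, and the hook is upright back at its start place. The grey tray hasn't moved and the gripper is clear, so I'm handing in.

Run:
```python
from h import *
print(r.close_job()); st()
```

```text
the job is handed in; nothing more can be done
None
the job is handed in; nothing more can be done
```

The job is done and handed in. I gripped the larger orange hook by its handle and lowered its blade behind the blue tray's front lip. I dragged the tray forward about 70 mm, lifted the blade out and set the hook back down close to where it started.

- **Blue tray:** the last measurement put the middle of its front wall within about 2 mm of the yellow line's middle, about 127 mm to the right of it. The tray was flat and square. I took this before lifting the blade out, and the final picture shows the tray in the same place.
- **Grey tray:** in the final pictures it stands where it was at the start. I judged this by eye and did not measure it.
- **Hook:** it lies upright on the bench left of the shelf, with its handle about 360 mm from the robot's centre line. I judged its upright position by eye, because the arm partly hid the handle in the top view.
- **Forces and time:** the highest wrist force I read was about 5 N, as the hook touched the bench. The robot's clock stood at about 17 s, with the gripper open and clear.
- **Disagreement:** just before I lowered the blade, the two cameras' readings of it differed by about 8 mm in x and 14 mm in y. Both still put it inside the tray's empty front bay.

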